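# Clear and prise open the storage caddy

### The job

Get the steel caddy open for the cook: take the storage jar off its lid and stand it on the worktop, move the canister well clear of the caddy's front, then prise the tight lid up with the palette knife through the thumb notch in the front rim. Swing the lid back until it stands upright or further, and lay the knife flat on the worktop. Keep the jar and the canister upright all the time and do not disturb the tumbler, mug, spice jar and matchbox.

Things in the scene. Friction and masses are not known exactly. Their poses are not given: they have to be found in the camera images.
- caddy: Fixed steel storage box with a hinged light-wood lid, 130 deep (x) x 180 wide (y) x 88 mm high when shut; walls 4 mm thick, 78 mm high. Origin: centre of its underside, on the worktop. Own -x is the front with the thumb notch (faces roughly world -y, the robot's right), +x the hinge side, z up. Inside, cartons up to 70 mm above the worktop stand in the rear; the front 50 mm is empty.
- caddy_notch (a point): Centre of the thumb notch at the front wall's outer face, 74 mm above the worktop; axes as caddy. A cut in the wall's top edge, 60 mm wide along y, 7.5 mm high: from its sill (70.5 mm above the worktop) to the shut lid's underside (78 mm). Behind the 4 mm wall it opens into the hollow box, so a thin blade can go 30 to 40 mm in. Fingers do not fit.
- caddy_hinge (a point): Middle of the lid's hinge line, 65 mm behind the caddy's origin and 78 mm above the worktop (the height of the lid's underside); axes as caddy, the hinge runs along y.
- lid_edge (a point): Middle of the lid's lower front edge, 130 mm from the hinge; moves with the lid. The lid is a wooden board 130 x 180 x 10 mm, flush with the box on all sides, 0.18 kg.
- caddy_lid (a joint): Lid angle in rad: 0 shut, 1.57 upright, stop at 1.75. Two spring ball catches at the front keep it shut: about 7 to 10 N upward at the front edge frees it, and beyond about 0.06 rad it is free of them. After that the hinge is stiff (0.15 N m) and the lid stays where it is left.
- palette_knife: Loose palette knife, 178 mm long, 0.09 kg, lying flat. Origin: underside, where handle and blade meet; +x along the blade, z up. Dark wooden handle x = -85 to 0, 20 wide, 15 mm thick (z = 0 to 15). Rigid steel blade x = 0 to 93, 22 wide, 3 mm thick (z = 1 to 4), round end. Centre of mass near x = -24. At the start the blade points roughly along world +y.
- knife_tip (a point): End of the blade, 93 mm from the knife's origin, at half the blade's thickness.
- knife_butt (a point): Rear end of the wooden handle, 85 mm behind the knife's origin, at half its thickness.
- storage_jar: Loose closed jar, round, 55 mm across, 98 mm tall, 0.17 kg; starts upright on the caddy's lid. Origin: centre of its foot, z up. Surroundings: the worktop is free from x = 0.30 to 0.62, y = -0.45 to 0.43, but for the things listed; fixed clutter stands beyond x = 0.66, and wall cabinets hang 0.58 m above the worktop from x = 0.58 on (mind the wrist).
- canister: Loose grey canister, round, 102 mm across, with a wooden lid (does not come off) and a 20 mm wide knob from 122 to 140 mm height; 0.35 kg. Too wide to grip round its body. Starts upright on the worktop right in front of the caddy's notch. Origin: centre of its underside, z up.
- tumbler: Bystander: grey glass tumbler, 80 mm across, 88 mm high. Origin: centre of its underside.
- mug: Bystander: cream mug, 78 mm across, 109 mm with the handle, 101 mm high. Origin: centre of its underside.
- spice_jar: Bystander: spice jar with red cap, 45 mm across, 106 mm high. Origin: centre of its underside.
- matchbox: Bystander: matchbox, 62 x 110 x 24 mm. Origin: centre of its underside.

How it is judged:
By the outcome, as a careful person would: the job done as asked, in the order asked, and still so for the second after the job is handed in, with the robot touching nothing.
It also fails if it takes over 72 s, if anything falls off the work surface, if the arm or the gripper's body presses on something with over 40 N, if the wrist force passes 120 N, or if a joint passes its speed limit or range.

### The arm

A 6-joint arm with a two-finger parallel gripper is mounted at the origin on a cart in front of the work surface, level with it; the furniture and walls round the work are solid. World frame = base frame: x ahead of the robot, y to its left, z up, the work surface at z = 0. Lengths are in m, angles in rad, forces in N, time in s.
With the tool pointing down it reaches from about 0.3 to 1 m from the base axis. Payload 5.1 kg.
Tool frame: the origin (TCP) lies at the centre of the arm's flange, where the gripper is bolted on; the fingertips stand 190 mm ahead of it and the grasp point (between the pads) lies 171 mm ahead of it; z points along the fingers, y is the line along which they close (so a half turn about z gives the same grasp; the last joint's range is limited). The gripper opens to 95 mm and grips with 3 to 60 N. Pads are 20 mm wide; open, the fingers measure 119 mm over their backs; the gripper's body (75 mm by 180 mm) begins 59 mm behind the grasp point.
Start: joints at [-1.216, 0.124, 1.65, -0, 1.367, -0.083], TCP at [0.276, -0.589, 0.405] pointing down, gripper open.
Joint ranges: [-2.61, 2.61], [-1.02, 2.33], [0.03, 2.71], [-1.35, 4.49], [0.32, 2.68], [-2.91, 2.91]. Speed limits (rad/s): [2.57, 2.57, 3.14, 3.14, 3.14, 3.14].

### API

Orientations are given as a unit quaternion [w, x, y, z].
In Python, from workcell import robot, vision, recognise, masks_of gives the robot as it stands. Calls block until the motion is done:
- robot.goto(position, orientation): joint-space move of the TCP to a pose.
- robot.move_l(position, velocity=0.15, orientation=None, guard=None): straight line of the TCP; orientation=None keeps the orientation; velocity is the mean speed in m/s. With guard (N) it stops when the force on the tool has changed by that much, and returns True; else False.
- robot.move_joints(angles): joint-space move.
- robot.move_gripper(opening): opening from 0.0 (shut) to 1.0 (fully open); the grip force is fixed at half the most; returns when the fingers have stopped.
- robot.pause(seconds).
- robot.ik(position, orientation): joint angles nearest the present ones, or None.
- robot.sense(): the state.
- vision.read_camera(name): name is "side" or "top" or "wrist"; returns a dict with "frame" (420x560x3 uint8, blue, green, red), "fx", "fy", "cx", "cy" (pixels), "xyz" and "orientation" of the camera in the world; the wrist camera has in their place "mount" (4x4, takes a point from camera to tool coordinates, whose origin is the TCP and whose axes are the flange's). Camera axes: x right, y down, z forward; pixel columns grow to the right and rows downward; lengths in m; the calibration is good to about 2 mm. A picture is of the moment at which its call begins: read the wrist's pose just before it. There is no depth.
A pose or a line that the arm cannot do raises robot.IKError and nothing moves.
- robot.hand_in(): hands the job in; it is judged then, once.
Trained networks look in the newest picture that a camera, given by its name, has taken for a name from the list of things; names that differ only in an ending like _2 or _b are one class to them, and where a whole thing is asked for, a point or a joint stands for the part that bears it (a point fixed in the world has none). Each returns a list of dicts, best first, with "score" (0 to 1); they miss things now and then, are a little off and sometimes report something else, mostly with a low value. They report only what shows in the picture. A call takes as long as a camera call.
- recognise(query, camera): "position" ([x, y, z] in m, in the coordinates of the camera as it stood for that picture, good to about 4 mm: the middle of the surface that is visible of it).
- masks_of(query, camera): "region" (420x560 bool, what is visible of it).
The state is a dict: "time": time; "q": joint angles; "qd": joint speeds; "effort": joint torques, N m; "tcp_pos": TCP position; "eef_rot": TCP orientation; "force": force on the tool from outside, world axes, zero at the start; "ft_torque": the same for the moment, N m; "opening": opening from 0.0 (shut) to 1.0 (fully open); "gripper_force": force on a finger pad.
Only numpy, scipy, OpenCV 4.12 (cv2) and the standard library are available. Lean on these libraries where they do the work, as an engineer would, in place of code of your own. Each camera call takes 0.05 s, during which the arm holds its last target. There are 200 camera calls.

## Working session

There is one attempt and no reset: what is moved stays moved. The work goes in short steps, each a Python script; the robot and the scene stay as the last script left them, time stands still between calls to the robot, and variables do not carry over. Pictures are saved under pics/ and viewed, at most 12 in all, crops included, and the job is handed in when it is done.

```bash
mkdir -p pics; ls
cat > h.py <<'E'
import numpy as np, cv2
from workcell import robot, vision, recognise, masks_of
from scipy.spatial.transform import Rotation as R
def rot(q): return R.from_quat([q[1],q[2],q[3],q[0]])
def quat(r): 
    x,y,z,w=r.as_quat(); return [w,x,y,z]
def cam(name):
    s=robot.sense(); c=vision.read_camera(name)
    if 'mount' in c:
        T=np.eye(4); T[:3,:3]=rot(s['eef_rot']).as_matrix(); T[:3,3]=s['tcp_pos']
        T=T@np.array(c['mount'])
    else:
        T=np.eye(4); T[:3,:3]=rot(c['orientation']).as_matrix(); T[:3,3]=c['xyz']
    c['T']=T; return c
def pix2w(c,u,v,z):
    d=c['T'][:3,:3]@np.array([(u-c['cx'])/c['fx'],(v-c['cy'])/c['fy'],1]); o=c['T'][:3,3]
    return o+d*(z-o[2])/d[2]
def w2pix(c,p):
    q=np.linalg.inv(c['T'])@np.r_[p,1]; return np.array([c['fx']*q[0]/q[2]+c['cx'],c['fy']*q[1]/q[2]+c['cy']])
def find(name,camera,c):
    return [(round(r['score'],2),np.round((c['T']@np.r_[r['position'],1])[:3],3)) for r in recognise(name,camera)][:3]
def down(yaw): # tool z down; tool y axis (closing line) at angle yaw from world x
    y=np.array([np.cos(yaw),np.sin(yaw),0]); z=np.array([0,0,-1.]); return R.from_matrix(np.c_[np.cross(y,z),y,z])
E
python3 - <<'E'
from h import *
s=robot.sense(); print(s['eef_rot'],s['opening'])
for n in ['top','side']:
    c=cam(n); cv2.imwrite(f'pics/{n}0.png',c['frame']); print(n,c['T'].round(3).tolist(),c['fx'])
    for k in ['caddy','caddy_lid','palette_knife','storage_jar','canister','tumbler','mug','spice_jar','matchbox','knife_tip']: print(k,find(k,n,c))
E
```

```text
pics
[-1.00473454e-03  9.76134898e-01  2.17162673e-01 -1.55247763e-04] 0.9974058590197272
top [[-0.026, -0.997, 0.068, 0.454], [-1.0, 0.026, -0.008, -0.021], [0.006, -0.068, -0.998, 1.143], [0.0, 0.0, 0.0, 1.0]] 405.87804071588965
caddy [(0.85, array([0.455, 0.195, 0.089]))]
caddy_lid [(0.56, array([0.455, 0.203, 0.084]))]
palette_knife [(0.95, array([ 0.459, -0.161,  0.014]))]
storage_jar [(0.95, array([0.465, 0.211, 0.185]))]
canister [(0.86, array([0.486, 0.071, 0.123]))]
tumbler [(0.61, array([ 0.384, -0.415,  0.037]))]
mug [(0.65, array([ 0.461, -0.161,  0.016])), (0.55, array([ 0.678, -0.162,  0.041])), (0.28, array([0.455, 0.195, 0.089]))]
spice_jar [(0.85, array([0.699, 0.317, 0.102])), (0.41, array([ 0.46 , -0.162,  0.014]))]
matchbox [(0.73, array([0.344, 0.383, 0.024])), (0.71, array([ 0.676, -0.161,  0.041])), (0.58, array([0.699, 0.314, 0.102]))]
knife_tip [(0.79, array([ 0.463, -0.161,  0.011]))]
side [[-0.994, -0.044, 0.099, 0.39], [-0.108, 0.481, -0.87, 1.107], [-0.009, -0.876, -0.483, 0.701], [0.0, 0.0, 0.0, 1.0]] 422.36091701755294
caddy [(0.92, array([0.445, 0.269, 0.083])), (0.36, array([0.492, 0.086, 0.121])), (0.22, array([ 0.454, -0.202,  0.016]))]
caddy_lid [(0.92, array([0.441, 0.235, 0.088]))]
palette_knife [(0.46, array([ 0.455, -0.208,  0.018]))]
storage_jar [(0.7, array([0.46 , 0.237, 0.155]))]
canister [(0.62, array([0.496, 0.084, 0.119]))]
tumbler []
mug [(0.91, array([ 0.661, -0.126,  0.064]))]
spice_jar [(0.75, array([0.693, 0.341, 0.07 ]))]
matchbox [(0.88, array([0.339, 0.393, 0.029]))]
knife_tip [(0.49, array([ 0.458, -0.208,  0.02 ])), (0.24, array([ 0.661, -0.124,  0.063]))]
```

View pics/top0.png

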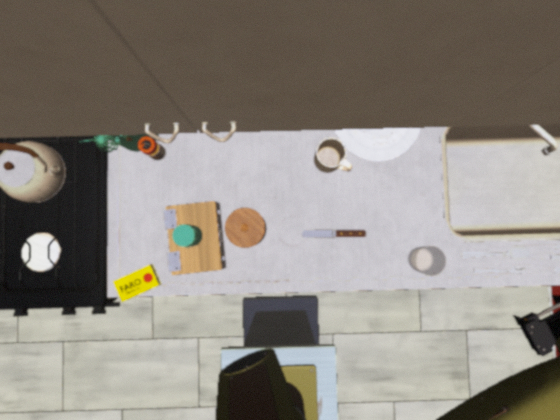

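View pics/side0.png

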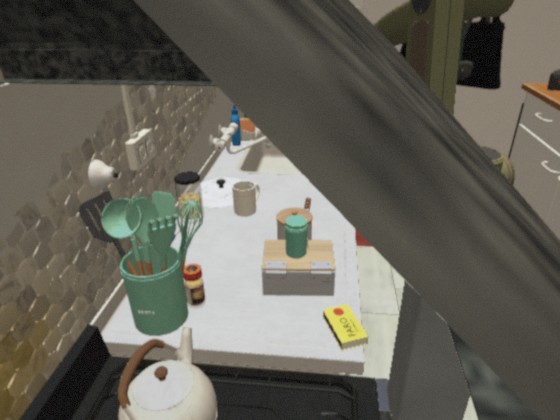

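Run:
```python
from h import *
c=cam('top')
for k,z in [('caddy_lid',.088),('palette_knife',.008),('storage_jar',.186),('canister',.122),('tumbler',.088),('mug',.1),('matchbox',.024)]:
    m=masks_of(k,'top')
    if not m: print(k,'none'); continue
    m=m[0]['region'].astype(np.uint8)
    cn=max(cv2.findContours(m,0,2)[0],key=cv2.contourArea)
    w=np.array([pix2w(c,u,v,z)[:2] for u,v in cn[:,0]],np.float32)
    print(k,m.sum(),'minrect',[np.round(a,3) for a in cv2.minAreaRect(w)],'circ',[np.round(a,3) for a in cv2.minEnclosingCircle(w)])
    if k=='caddy_lid': print(cv2.boxPoints(cv2.minAreaRect(w)).round(3).tolist(), cn[:,0][::4].tolist()[:60])
```

```text
caddy_lid 3007 minrect [array([0.46 , 0.211]), array([0.184, 0.133]), np.float64(4.329)] circ [array([0.461, 0.213]), np.float64(0.108)]
[[0.36399999260902405, 0.2709999978542328], [0.37400001287460327, 0.1379999965429306], [0.5569999814033508, 0.15199999511241913], [0.546999990940094, 0.2849999964237213]] [[207, 201], [188, 203], [169, 205], [166, 217], [168, 235], [170, 261], [172, 274], [187, 272], [213, 270], [220, 268], [218, 241], [216, 225], [214, 205]]
palette_knife 435 minrect [array([ 0.463, -0.164]), array([0.171, 0.021]), np.float64(89.641)] circ [array([ 0.462, -0.164]), np.float64(0.085)]
storage_jar 561 minrect [array([0.464, 0.204]), array([0.068, 0.054]), np.float64(88.49)] circ [array([0.464, 0.204]), np.float64(0.034)]
canister 1297 minrect [array([0.482, 0.073]), array([0.103, 0.097]), np.float64(43.815)] circ [array([0.482, 0.073]), np.float64(0.052)]
tumbler 913 minrect [array([ 0.386, -0.392]), array([0.096, 0.077]), np.float64(87.316)] circ [array([ 0.387, -0.392]), np.float64(0.05)]
mug 984 minrect [array([ 0.662, -0.15 ]), array([0.099, 0.088]), np.float64(16.216)] circ [array([ 0.661, -0.159]), np.float64(0.054)]
matchbox 992 minrect [array([0.342, 0.38 ]), array([0.063, 0.118]), np.float64(25.083)] circ [array([0.341, 0.38 ]), np.float64(0.062)]
```

The top view shows the caddy at (195,237) with the green jar on it at (185,235). The canister is at (245,228), and the knife is at (335,233) with its blade towards the caddy. The tumbler is at (427,260), the mug at (330,155) and the matchbox at (137,283). The side view agrees. Next I'll take a close look with the wrist camera.

```bash
cat >> h.py <<'E'
YAW=0.075
def tcp(g,r): return np.array(g)-0.171*r.apply([0,0,1])
def go(g,r=None):
    r=r or down(YAW); robot.goto(list(tcp(g,r)),quat(r))
def lin(g,r=None,v=0.15,guard=None):
    r=r or down(YAW); return robot.move_l(list(tcp(g,r)),velocity=v,orientation=quat(r),guard=guard)
def st(m=''):
    s=robot.sense(); print(m,'t',round(s['time'],2),'tcp',np.round(s['tcp_pos'],3),'F',np.round(s['force'],1),'open',round(s['opening'],3),'gf',round(s['gripper_force'],1))
def outline(c,name,camera,z,draw=None):
    m=masks_of(name,camera)
    if not m: return print(name,'none')
    cn=max(cv2.findContours(m[0]['region'].astype(np.uint8),0,2)[0],key=cv2.contourArea)
    w=np.array([pix2w(c,u,v,z)[:2] for u,v in cn[:,0]],np.float32)
    print(name,round(m[0]['score'],2),'rect',[np.round(a,3) for a in cv2.minAreaRect(w)],'circ',[np.round(a,3) for a in cv2.minEnclosingCircle(w)])
    return w
E
python3 - <<'E'
from h import *
s=robot.sense()
for y in (YAW,YAW+np.pi): print(robot.ik(list(tcp([.465,.12,.33],down(y))),quat(down(y))))
go([.465,.12,.33]); st()
c=cam('wrist'); cv2.imwrite('pics/w1.png',c['frame']); print(c['T'].round(3).tolist())
for k,z in [('storage_jar',.186),('canister',.122),('caddy_lid',.088)]: outline(c,k,'wrist',z); print(find(k,'wrist',c))
E
```

```text
[ 1.40709055e-01 -3.03342070e-01  1.88960807e+00 -4.44089210e-16
  1.55532666e+00  6.57090545e-02]
None
 t 4.12 tcp [0.465 0.12  0.501] F [-0.4  0.4 -0.8] open 1.0 gf 0.0
[[0.997, 0.07, 0.019, 0.46], [0.073, -0.962, -0.264, 0.193], [0.0, 0.264, -0.964, 0.48], [0.0, 0.0, 0.0, 1.0]]
storage_jar 0.82 rect [array([0.464, 0.212]), array([0.051, 0.052]), np.float64(4.174)] circ [array([0.463, 0.212]), np.float64(0.027)]
[(0.8, array([0.465, 0.208, 0.185]))]
canister 0.75 rect [array([0.476, 0.08 ]), array([0.1  , 0.112]), np.float64(36.945)] circ [array([0.479, 0.083]), np.float64(0.058)]
[(0.61, array([0.476, 0.082, 0.122]))]
caddy_lid 0.92 rect [array([0.459, 0.211]), array([0.179, 0.129]), np.float64(4.737)] circ [array([0.458, 0.211]), np.float64(0.108)]
[(0.95, array([0.45 , 0.218, 0.087]))]
```

View pics/w1.png

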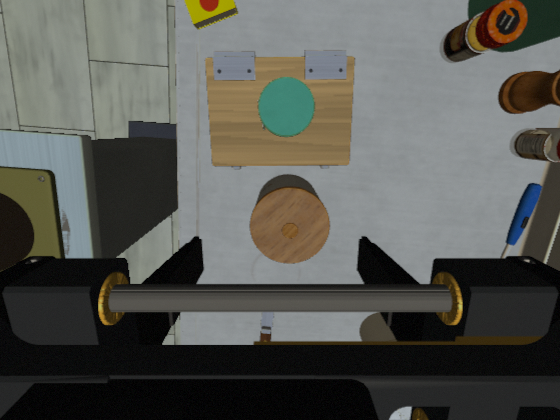

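The jar top is at pixel (287,107), the canister knob at (290,229), and the lid spans (207-354, 57-165) with its front edge facing the canister. The positions agree with the top view, so I'll move the jar.

Run:
```python
from h import *
c=cam('wrist'); print('knob',pix2w(c,290,229,.14))
go([.464,.212,.27]); lin([.464,.212,.148],v=.15); robot.move_gripper(.45); st('grip')
lin([.464,.212,.20],v=.12); st('lift'); lin([.52,.375,.20],v=.2); lin([.52,.375,.0625],v=.1,guard=8); st('down')
robot.move_gripper(1.0); lin([.52,.375,.23],v=.25)
go([.475,.06,.33]); c=cam('wrist'); cv2.imwrite('pics/w2.png',c['frame']); st()
for k,z in [('storage_jar',.098),('canister',.122),('caddy_lid',.088)]: outline(c,k,'wrist',z)
c=cam('top'); print(find('storage_jar','top',c))
```

```text
knob [0.48031765 0.07775733 0.14      ]
grip t 6.75 tcp [0.464 0.212 0.319] F [-0.3  0.2  0.5] open 0.564 gf 30.0
lift t 7.33 tcp [0.464 0.212 0.371] F [-0.5  0.3 -2.6] open 0.559 gf 30.0
down t 9.87 tcp [0.52  0.375 0.235] F [-0.5 -0.8 -1.7] open 0.562 gf 30.0
 t 12.86 tcp [0.475 0.061 0.5  ] F [-0.8  0.1 -0.7] open 1.005 gf 0.0
storage_jar 0.58 rect [array([ 0.635, -0.137]), array([0.056, 0.05 ]), np.float64(4.319)] circ [array([ 0.635, -0.137]), np.float64(0.037)]
canister 0.76 rect [array([0.48 , 0.074]), array([0.1, 0.1]), np.float64(48.189)] circ [array([0.48 , 0.075]), np.float64(0.051)]
caddy_lid 0.74 rect [array([0.458, 0.21 ]), array([0.179, 0.128]), np.float64(4.275)] circ [array([0.458, 0.211]), np.float64(0.109)]
[(0.78, array([0.52 , 0.368, 0.098]))]
```

View pics/w2.png

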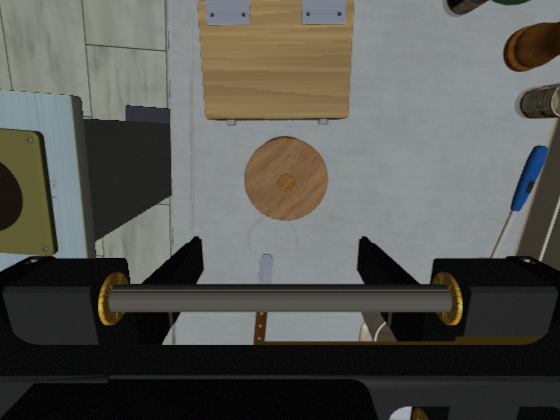

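The lid is clear, and the knob is at pixel (286,183), about (0.480, 0.076). Next I'll move the canister.

Run:
```python
from h import *
robot.move_gripper(.55); k=[.480,.076]
lin(k+[.17],v=.25); g=lin(k+[.143],v=.06,guard=6); st(f'guard {g}'); robot.move_gripper(.0); st('grip')
lin(k+[.18],v=.12); st('lift')
d=[.55,-.36]
lin(d+[.18],v=.25); st('over'); lin(d+[.146],v=.12); g=lin(d+[.138],v=.04,guard=2.5); st(f'down {g}'); robot.move_gripper(.5); lin(d+[.19],v=.2)
go([.463,-.12,.30]); st()
c=cam('wrist'); cv2.imwrite('pics/w3.png',c['frame'])
w=outline(c,'palette_knife','wrist',.008); print(find('palette_knife','wrist',c))
c=cam('top'); print(find('canister','top',c)); outline(c,'palette_knife','top',.008)
```

```text
guard True t 15.28 tcp [0.48  0.076 0.313] F [-0.4  0.2  3.9] open 0.548 gf 2.2
grip t 15.97 tcp [0.48  0.076 0.313] F [ 2.4 -0.8  4.9] open 0.181 gf 30.0
lift t 16.43 tcp [0.479 0.076 0.35 ] F [ 0.  -1.2 -4.1] open 0.18 gf 30.0
over t 18.35 tcp [ 0.55  -0.359  0.351] F [-1.   0.1 -2.1] open 0.179 gf 30.0
down True t 19.01 tcp [ 0.55  -0.36   0.313] F [ 0.2 -0.8  4.3] open 0.183 gf 50.1
 t 21.21 tcp [ 0.463 -0.12   0.47 ] F [-0.6 -0.3  0.1] open 0.497 gf 0.0
palette_knife 0.74 rect [array([ 0.459, -0.166]), array([0.181, 0.023]), np.float64(88.855)] circ [array([ 0.46 , -0.166]), np.float64(0.09)]
[(0.88, array([ 0.458, -0.159,  0.002]))]
[(0.56, array([ 0.553, -0.353,  0.123]))]
palette_knife none
```

View pics/w3.png

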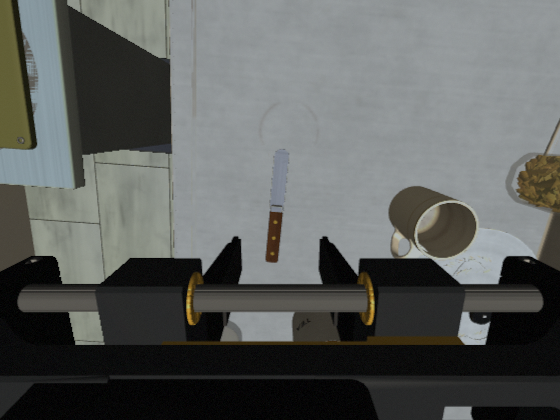

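The canister is out of the way. The knife shows its tip at (281,150), the handle joint at (276,211) and the butt at (271,261). I'll grasp it on the handle.

Run:
```python
from h import *
c=cam('wrist')
t,o,b=[pix2w(c,u,v,z)[:2] for u,v,z in [(281,149,.0025),(276,211,.008),(271,262,.012)]]
d=t-b; L=np.linalg.norm(d); d/=L; print(t,o,b,'len',L)
o2=(t-d*.093+b+d*.085)/2; yaw=np.arctan2(d[1],d[0])-np.pi/2; print('origin',o2,'yaw',yaw)
assert abs(L-.178)<.012 and abs(yaw)<.2
g=o2-d*.030; r=down(yaw)
go([*g,.08],r); lin([*g,.022],r,v=.08,guard=8); st('at'); robot.move_gripper(0); st('grip')
lin([*g,.17],r,v=.15); st('lift')
c=cam('wrist'); cv2.imwrite('pics/w4.png',c['frame'])
c=cam('side'); cv2.imwrite('pics/s4.png',c['frame']); np.save('yaw.npy',yaw)
```

```text
[ 0.46124914 -0.07638235] [ 0.46045661 -0.16945909] [ 0.45834805 -0.25285909] len 0.17650058553202894
origin [ 0.45973285 -0.16862018] yaw -0.016437426655744325
at t 23.36 tcp [ 0.459 -0.199  0.193] F [-0.5  0.2 -0.3] open 0.497 gf 0.0
grip t 23.93 tcp [ 0.459 -0.199  0.193] F [-0.1  0.1  1.1] open 0.208 gf 30.0
lift t 25.06 tcp [ 0.459 -0.198  0.34 ] F [ 0.1  0.2 -0.8] open 0.203 gf 30.0
```

View pics/w4.png

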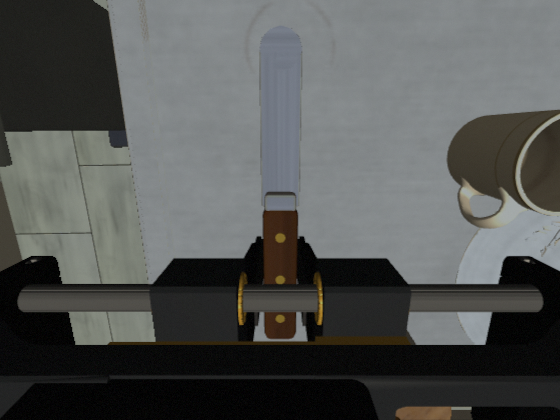

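```bash
cat >> h.py <<'E'
PSI=.078; C=np.array([.459,.211,0]); U=np.array([-np.sin(PSI),np.cos(PSI),0]); E_=np.array([np.cos(PSI),np.sin(PSI),0]); Z=np.array([0,0,1.])
W=C-.065*U   # outer front face, at notch centre
def knife(a,z,phi):
    "grasp pose with knife tip a behind the front face, at height z, pitched phi (tip up)"
    ub=np.cos(phi)*U+np.sin(phi)*Z; kz=-np.sin(phi)*U+np.cos(phi)*Z
    return W+a*U+z*Z-.123*ub+.0195*kz, R.from_rotvec(E_*phi)*down(PSI)
E
python3 - <<'E'
from h import *
s=robot.sense(); c=cam('wrist'); r=rot(s['eef_rot'])
for x in (.123,.030): print(w2pix(c,np.array(s['tcp_pos'])+r.apply([x,0,.1890])))
print('notch',W)
for p in [(-.06,.0735,0),(.035,.0735,0),(.035,.09,.5),(.1,.17,.5)]:
    g,r=knife(*p); print(np.round(tcp(g,r),3), robot.ik(list(tcp(g,r)),quat(r)) is not None)
go(*knife(-.06,.11,0)); lin(*knife(-.03,.0735,0)); st()
c=cam('wrist'); cv2.imwrite('pics/w5.png',c['frame'])
for a in (-.092,.092): print('notch edges px', [w2pix(c,W+x*E_+.088*Z).round() for x in (-.09,-.03,.03,.09)])
outline(c,'caddy_lid','wrist',.088)
E
```

```text
[279.59544035  25.16748476]
[279.80435583 205.75511603]
notch [0.46406486 0.14619763 0.        ]
[ 0.478 -0.036  0.264] True
[0.471 0.058 0.264] True
[ 0.477 -0.018  0.198] True
[0.472 0.047 0.278] True
 t 26.38 tcp [ 0.476 -0.007  0.264] F [ 0.7 -0.1  0.1] open 0.209 gf 30.0
notch edges px [array([ 70., -65.]), array([210., -65.]), array([349., -66.]), array([489., -66.])]
notch edges px [array([ 70., -65.]), array([210., -65.]), array([349., -66.]), array([489., -66.])]
caddy_lid none
```

View pics/w5.png

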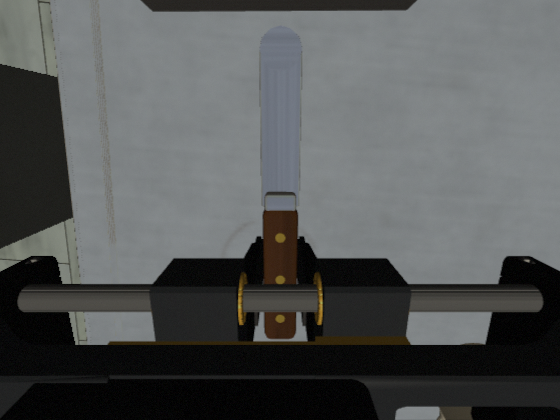

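The knife is lined up: tip at (281,28), within 2 mm of where I predicted. The caddy's base edge shows at row 10, columns 152-407. I'll insert it with a force guard.

```bash
python3 - <<'E'
from h import *
c=cam('wrist'); print([w2pix(c,W+x*E_).round() for x in (-.09,.09)])
for a in (.006,.037):
    g=lin(*knife(a,.0735,0),v=.06,guard=5); st(f'{a} guard {g}')
    if g: break
else:
    # lever about the outer sill edge: tip radius rho from pivot, blade underside on the sill
    for phi in (.12,.24,.36,.48):
        z=.0705+np.sin(phi)*.037+.0015*np.cos(phi); a=.037*np.cos(phi)-.0015*np.sin(phi)
        g=lin(*knife(a,z,phi),v=.06,guard=30); st(f'phi {phi} {g}')
        if g: break
    c=cam('side'); cv2.imwrite('pics/s6.png',c['frame']); c=cam('top'); print(find('caddy_lid','top',c),find('lid_edge','top',c))
E
python3 -c "
import cv2
a=cv2.imread('pics/s6.png')[180:320,220:400];cv2.imwrite('pics/s6c.png',cv2.resize(a,None,fx=4,fy=4))"
```

```text
[array([152.,  12.]), array([404.,  11.])]
0.006 guard False t 27.28 tcp [0.473 0.03  0.264] F [ 0.5  0.2 -0.6] open 0.208 gf 30.0
0.037 guard False t 27.95 tcp [0.471 0.061 0.264] F [ 0.4 -0.  -0.6] open 0.206 gf 30.0
phi 0.12 False t 28.53 tcp [0.473 0.038 0.251] F [-0.6 -0.4 -1. ] open 0.211 gf 30.0
phi 0.24 False t 29.1 tcp [0.474 0.018 0.237] F [-0.1  0.8 -1. ] open 0.205 gf 30.0
phi 0.36 False t 29.67 tcp [ 0.476 -0.001  0.22 ] F [-0.2 -0.4 -1.2] open 0.207 gf 30.0
phi 0.48 False t 30.23 tcp [ 0.477 -0.018  0.201] F [ 0.1 -0.9 -1.7] open 0.211 gf 30.0
[(0.91, array([0.461, 0.212, 0.095]))] [(0.57, array([0.455, 0.214, 0.095]))]
```

View pics/s6c.png

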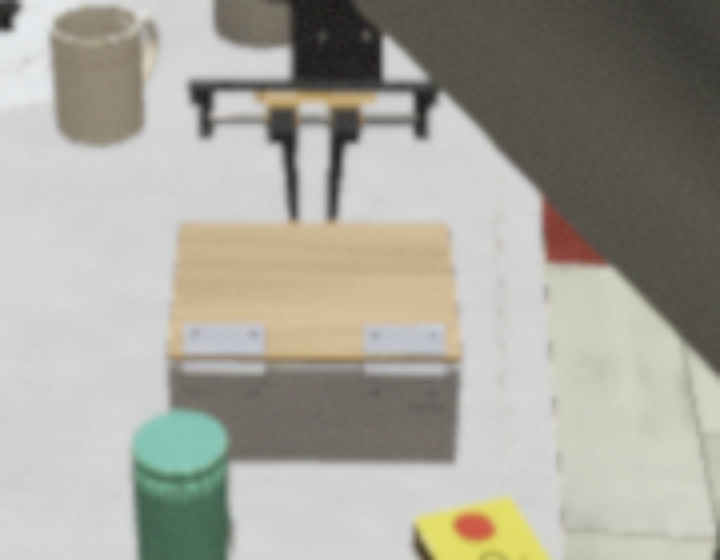

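The lid has come free: its front edge is raised (top edge at y≈225 in the crop) and the reported centre went from 88 to 95 mm. Next I'll swing it up with the blade tip along an arc about the hinge.

Run:
```python
from h import *
for al,phi in [(.25,.5),(.4,.5),(.55,.5),(.7,.5),(.9,.42),(1.1,.33),(1.3,.22),(1.5,.1),(1.72,0)]:
    g=lin(*knife(.130-.098*np.cos(al),.078+.098*np.sin(al),phi),v=.08,guard=12); st(f'{al} {g}')
    if g: break
c=cam('side'); cv2.imwrite('pics/s7.png',c['frame']); c=cam('top'); print(find('caddy_lid','top',c))
cv2.imwrite('pics/s7c.png',cv2.resize(cv2.imread('pics/s7.png')[130:320,220:400],None,fx=3,fy=3))
```

```text
0.25 False t 30.7 tcp [ 0.477 -0.017  0.211] F [ 0.2 -0.1 -2.3] open 0.206 gf 30.0
0.4 False t 31.03 tcp [ 0.477 -0.013  0.225] F [ 0.3  0.2 -2. ] open 0.21 gf 30.0
0.55 False t 31.37 tcp [ 0.476 -0.006  0.238] F [ 0.3  0.6 -0.8] open 0.207 gf 30.0
0.7 False t 31.7 tcp [0.475 0.003 0.25 ] F [-0.1 -1.1 -0.9] open 0.208 gf 30.0
0.9 False t 32.32 tcp [0.473 0.026 0.278] F [ 0.7 -0.3 -1.4] open 0.205 gf 30.0
1.1 False t 32.96 tcp [0.471 0.054 0.305] F [ 0.4 -1.  -1.6] open 0.204 gf 30.0
1.3 False t 33.65 tcp [0.469 0.089 0.331] F [-0.1 -0.1 -1.8] open 0.211 gf 30.0
1.5 False t 34.36 tcp [0.465 0.128 0.353] F [-0.5 -0.   0.2] open 0.208 gf 30.0
1.72 False t 35.03 tcp [0.462 0.168 0.365] F [ 0.2 -0.6 -1. ] open 0.206 gf 30.0
[(0.87, array([0.516, 0.285, 0.144]))]
```

View pics/s7c.png

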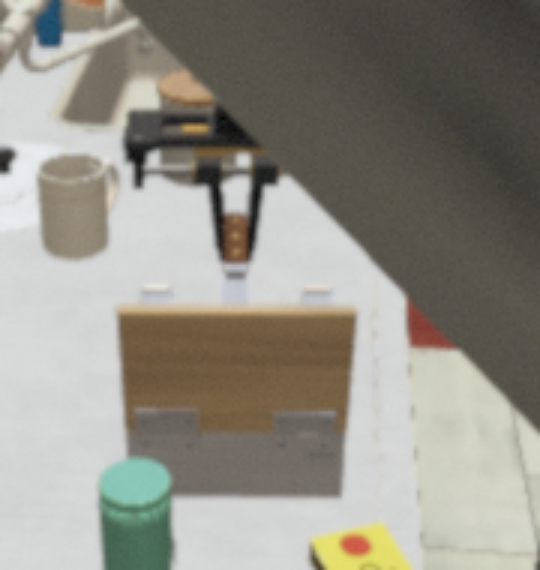

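The lid stands upright, with its edge at row 310 of the crop and the blade against its underside. I'll push lightly towards the stop, back off and check the knife in the wrist camera.

Run:
```python
from h import *
a,z=.130-.098*np.cos(1.72),.078+.098*np.sin(1.72)
g=lin(*knife(a+.010,z,0),v=.03,guard=5); st(f'push {g}')
lin(*knife(-.03,z,0),v=.25); 
go(*knife(-.20,z,0)); st('back')
c=cam('wrist'); cv2.imwrite('pics/w8.png',c['frame'])
m=masks_of('palette_knife','wrist'); 
if m: v,u=np.nonzero(m[0]['region']); print('rows',v.min(),v.max(),'cols',u.min(),u.max(), 'tip col',u[v<v.min()+5].mean())
c=cam('top'); w=outline(c,'caddy_lid','top',.205); print(find('caddy_lid','top',c))
c=cam('side'); m=masks_of('caddy_lid','side'); 
if m:
    v,u=np.nonzero(m[0]['region']); print('side lid rows',v.min(),v.max(),u.min(),u.max())
H=C+.065*U+.078*Z
for al in (1.45,1.57,1.65,1.75):
    print(al,[w2pix(c,H+.13*(-np.cos(al)*U+np.sin(al)*Z)+k*.01*(np.sin(al)*U+np.cos(al)*Z)).round(1) for k in (0,1)], 'hinge',w2pix(c,H).round(1))
cv2.imwrite('pics/s8c.png',cv2.resize(c['frame'][130:320,220:400],None,fx=3,fy=3))
```

```text
push True t 35.43 tcp [0.462 0.171 0.365] F [ 0.9 -2.7 -1.6] open 0.207 gf 30.0
back t 37.01 tcp [ 0.489 -0.175  0.365] F [-0.3  0.3 -1.3] open 0.207 gf 30.0
rows 34 341 cols 259 299 tip col 279.1136363636364
caddy_lid 0.58 rect [array([0.456, 0.276]), array([0.178, 0.066]), np.float64(4.748)] circ [array([0.455, 0.284]), np.float64(0.091)]
[(0.8, array([0.455, 0.29 , 0.164]))]
side lid rows 225 275 258 338
1.45 [array([297.1, 222.2]), array([297.1, 224. ])] hinge [296.8 271.2]
1.57 [array([297.1, 225.3]), array([297.1, 227.5])] hinge [296.8 271.2]
1.65 [array([297.1, 227.8]), array([297.1, 230.4])] hinge [296.8 271.2]
1.75 [array([297.1, 231.4]), array([297.1, 234.4])] hinge [296.8 271.2]
```

View pics/w8.png

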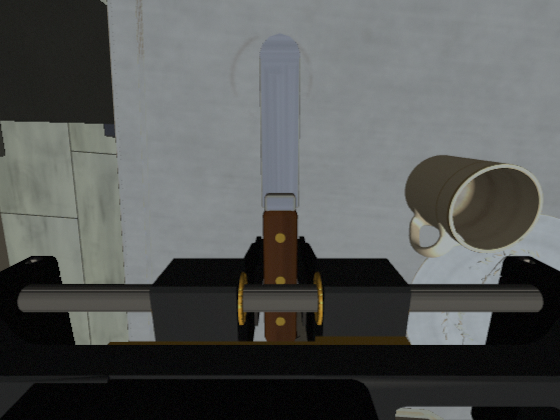

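The lid edge sits at side-view row 232-236, which means about 1.75 rad: it is at its stop. The knife has pitched slightly tip-down in the grip (tip row 28 to 34). I'll compensate with the tool pitch and lay it flat.

Run:
```python
from h import *
s=robot.sense(); c=cam('wrist'); r=rot(s['eef_rot']); p=np.array(s['tcp_pos'])
f=lambda d: w2pix(c,p+r.apply([.123*np.cos(d),0,.1855+.005+.123*np.sin(d)]))[1]
dd=np.linspace(-.05,.3,351); d=dd[np.argmin([abs(f(x)-f(0)-6.5) for x in dd])]; print('pitch down',d,f(0),f(.1))
d=float(np.clip(d,0,.2)); PH=d
e=np.array([1,0,0]); r=R.from_rotvec(e*PH)*down(0)
G=np.array([.46,-.20])
lin([*G,.12],r,v=.25); lin([*G,.032],r,v=.15); g=lin([*G,.0215],r,v=.03,guard=2.5); st(f'down {g}')
robot.move_gripper(.5); robot.pause(.2); st('open'); lin([*G,.12],r,v=.15); go([.46,-.15,.33])
c=cam('wrist'); cv2.imwrite('pics/w9.png',c['frame']); outline(c,'palette_knife','wrist',.008)
t=cam('top'); print(find('palette_knife','top',t)); outline(t,'palette_knife','top',.008)
for k in ['canister','storage_jar','tumbler','mug','spice_jar','matchbox']: print(k,find(k,'top',t)[:1])
s=cam('side'); a=np.hstack([s['frame'][130:320,150:400],t['frame'][120:310,100:460]]); cv2.imwrite('pics/fin.png',cv2.resize(a,(793,247)))
st('end')
```

```text
pitch down 0.076 26.14525469835891 34.84144138536652
down True t 39.03 tcp [ 0.46  -0.213  0.193] F [ 0.  -0.6  2.9] open 0.211 gf 30.0
open t 39.92 tcp [ 0.46  -0.213  0.192] F [ 0.2 -0.   0.1] open 0.497 gf 0.0
palette_knife 0.68 rect [array([ 0.46 , -0.167]), array([0.18 , 0.025]), np.float64(89.819)] circ [array([ 0.456, -0.167]), np.float64(0.09)]
[(0.58, array([ 0.459, -0.112,  0.008])), (0.51, array([ 0.677, -0.161,  0.041]))]
palette_knife 0.78 rect [array([ 0.462, -0.112]), array([0.073, 0.025]), np.float64(88.497)] circ [array([ 0.465, -0.112]), np.float64(0.037)]
canister []
storage_jar [(0.83, array([0.521, 0.378, 0.098]))]
tumbler [(0.67, array([ 0.38 , -0.424,  0.042]))]
mug []
spice_jar [(0.71, array([0.697, 0.317, 0.101]))]
matchbox [(0.72, array([0.337, 0.395, 0.026]))]
end t 42.2 tcp [ 0.46  -0.15   0.501] F [ 0.1 -0.5 -0.9] open 0.495 gf 0.0
```

View pics/fin.png

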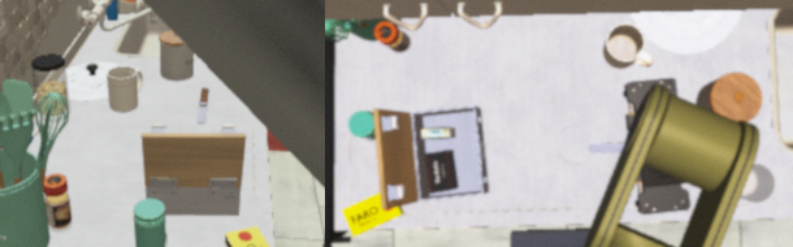

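The final view shows the lid open past upright and the knife flat on the worktop. The jar and canister are standing and the bystanders look undisturbed.

```bash
python3 -c "
from h import *
print(robot.hand_in())"
```

```text
the job is handed in; nothing more can be done
None
```

I've handed the job in at about 42 s of the 72 s allowed: the jar and canister are standing clear, the lid is swung back to its stop (about 1.75 rad), and the knife is lying flat on the worktop; the hand-in gave no verdict.

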